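# Refit the blender's pulse dial and hold it pressed

### The arm

A 6-joint arm with a two-finger parallel gripper is mounted at the origin on the work surface. World frame = base frame: x ahead of the robot, y to its left, z up, the work surface at z = 0. Lengths are in m, angles in degrees, forces in N, time in s.
With the tool pointing down it reaches from about 0.35 to 0.975 m from the base axis. Payload 17.4 kg.
Tool frame: the origin (TCP) lies midway between the tips of the shut fingers; the grasp point (between the pads) lies 19 mm behind it; z points along the fingers, y is the direction in which the jaws open and shut (so a half turn about z gives the same grasp; the last joint's range is limited). The gripper opens to 85 mm and grips with 20 to 120 N. Pads are 22 mm wide; open, the fingers measure 114 mm over their backs; the gripper's body (76 mm by 85 mm) begins 54 mm behind the grasp point. The pads swing forward as they close: fully open they stand 13 mm farther back than shut.
Start: joints at [65.959, 6.646, 82.598, -0, 90.757, -2.166], TCP at [0.252, 0.626, 0.231] pointing down, gripper open.
Joint ranges: [-162.19, 162.19], [-47.58, 125.68], [4.15, 143.07], [-65.23, 245.23], [0.69, 171.88], [-170.13, 170.13]. Speed limits (degrees/s): [108.29, 108.29, 127.2, 180, 180, 180].

### API

Orientations are given as a 3x3 rotation matrix whose columns are the frame's x, y, z axes.
In Python, from workcell import sensors, optics, ticket, spotter gives the robot as it stands.
- The arm moves only by the tool move_arm, never from a script. Its argument "targets" is a list that holds one entry, the list of rows, each a list of 6 numbers: the shift along the tool's x, y, z as a fraction of full scale, then the turn, a rotation vector about the tool's x, y, z as a fraction of full scale. In form: [[[dx, dy, dz, wx, wy, wz], ...]]. A call has 1 to 10 rows; each row shifts and turns the pose as measured when the row begins, along the tool's axes as they then stand; what a row does not reach is not made up. Full scale, the value 1, is 0.02 m for a shift and 2 rad for a turn. A row lasts 1/8 s, in which the tool goes at most 62.5 mm and 10.7 degrees, less where a joint would pass 70% of its speed; a pose out of reach is approached as far as the arm can. A call with a number of a shift or a turn outside -1 to 1 is refused whole. A call with a gripper value outside its range is refused whole. "fingers" is the opening, from 0 (shut) to 1 (fully open), set as the call begins (left out, the last holds). The fingers move at their own pace and stop on an object; the grip force is fixed at half the most. Time passes only in rows, so rows that do not move let the fingers close. It gives the time, the measured TCP pose, the force and the opening at its end, in the units of the state.
- sensors.state(): the state, without advancing time (a new reading comes with each control period).
- optics.grab_frame(name): name is "scene" or "top" or "wrist"; returns (picture, depth): 480x640x3 uint8, red, green, blue; 480x640 float32, m along the optical axis (not along the pixel's ray), 0 where there is no reading.
- optics.get_calibration(name): a dict with "fx", "fy", "cx", "cy" (pixels), "view" (4x4, takes a point from world to camera coordinates). Camera axes: x right, y down, z forward; pixel columns grow to the right and rows downward; lengths in m; the calibration is good to about 2 mm. A picture is of the moment at which its call begins: read the wrist's pose just before it. get_calibration takes no time and is no camera call; for the wrist camera it gives the pose at the moment of the call.
- ticket.hand_in(): hands the job in, once; it reports no verdict.
Trained networks look in the newest picture that a camera, given by its name, has taken for a name from the list of things; names that differ only in an ending like _2 or _b are one class to them, and where a whole thing is asked for, a point or a joint stands for the part that bears it (a point fixed in the world has none). Each returns a list of dicts, best first, with "confidence" (0 to 1); they miss things now and then, are a little off and sometimes report something else, mostly with a low value. They report only what shows in the picture. A call takes as long as a camera call. They do not tell look-alikes from the thing itself.
- spotter.spot_in(camera, name): "centre" ([x, y, z] in m, in world coordinates, good to about 4 mm: the middle of the surface that is visible of it).
- spotter.cut_out(camera, name): "region" (480x640 bool, what is visible of it).
The state is a dict: "clock": time; "joint_positions": joint angles; "joint_vel": joint speeds; "effort": joint torques, N m; "position": TCP position; "orientation": TCP orientation; "wrist_force": force on the tool from outside, world axes, zero at the start; "torque": the same for the moment, N m; "finger_gap": finger opening in m.
Only numpy, scipy, OpenCV 4.12 (cv2) and the standard library are available. Lean on these libraries where they do the work, as an engineer would, in place of code of your own. Each camera call takes 0.05 s, during which the arm holds its last target. There are 200 camera calls.

### The job

The pulse dial has come off the blender base and stands on the table. Pick it up, turn it so that the flat in its bore matches the flat of the D-shaped shaft on the control deck, push it fully home on the shaft, then press it down against the shaft's spring, near the bottom of its travel, and finish while still holding it pressed down: do not let go. Leave the jars, the measuring cup and the jug alone.

Things in the scene. Friction and masses are not known exactly. Their poses are not given: they have to be found in the camera images.
- dial_mid (a point): Loose black plastic dial, upright on the table, 46 mm high, 60 g: a round foot (48 mm diameter, 20 mm high) with an upright grip bar on it (14 mm thick, 26 mm high). This point is on its axis half-way up, 3 mm above the foot's top. x runs along the bar to its pointer nose, z up. Pinch the bar along y, fingertips just above the foot.
- dial_nose (a point): Top of the dial's pointer nose, 24 mm from its axis, 46 mm above its underside. The bar narrows to the nose over its last 12 mm; its other end is blunt, 20 mm from the axis. A white line on the bar's top runs from the middle to the nose.
- dial: The same dial; origin at the centre of its underside, same axes. The underside has a D-shaped bore, 18 mm in diameter, 15 mm deep, with its flat 5 mm from the axis on the nose (+x) side, straight below the nose.
- shaft_tip (a point): Centre of the top end of the upright aluminium D-shaft on the blender's low control deck: 16 mm diameter, one flat 4 mm from the axis, slight taper over the top 2 mm, standing 26 mm above the deck. x points squarely out of the flat, z up: the dial goes on with its nose along this x. Fully home, the shaft's end meets the bore's floor and dial_mid is 8 mm above this point.
- shaft (a joint): How far the shaft is pressed down, 0 (up) to 0.007 m (bottom stop). A spring pushes it up with 3 N at 0 and 10 N at 0.007. The shaft tip goes down with it.
- switch (a joint): Turn of the shaft (and its flat) about the vertical relative to the blender base, rad, counter-clockwise from above; 0: shaft x along the base's x. Range -0.9 to 0.9. Stiff (0.12 N m): stays where it is left. An aluminium collar on the deck round the foot of the shaft turns with it; its 6 mm wide tab points out from the flat, along shaft x, to 22 mm from the axis (look only).
- base: Blender base, black plastic, fixed, 240 mm deep (x) by 200 mm wide (y); origin at the centre of its underside, x away from the control deck. The flat deck is 80 mm high, from x = -120 to -5 mm, with the shaft at x = -65 mm, y = 0; behind it the jug pedestal is 150 mm high, with a coupling to 166 mm at x = 58 mm.
- jar_big: Big glass storage jar, 104 mm in diameter, 170 mm high, standing on the table; origin at the centre of its underside. Bystander.
- jar_small: Small glass storage jar, 80 mm in diameter, 100 mm high, standing on the table; origin at the centre of its underside. Bystander.
- cup: Steel measuring cup, 72 mm in diameter, 45 mm high, with a flat handle reaching 108 mm out along its y axis; origin at the centre of its underside. Bystander.
- jug: The blender's clear jug with its black lid, about 146 mm in diameter, 236 mm high, standing on the table with its handle 120 mm out along -y; origin at the centre of its underside. Bystander.
Mind the look-alikes: they are no part of the job. What is meant by the dial is not orange or purple, and is the smaller of those in its own colour.

How it is judged (in metres and radians):
On the way:
1. the dial is lifted off the table in the fingers (height (world z) of dial_mid above 0.05 m and contact force between the fingers and dial above 2 N), for 0.2 s.
At the end, for the whole second after the job is handed in: The dial is on the shaft with the flats together (within 0.3 rad), upright within 0.12 rad, on its axis within 4 mm and home within 2.5 mm, the shaft is pressed down by more than 4 of its 7 mm, the fingers still bear on the dial with more than 2 N, and the dial is at rest (z of dial_mid in the frame of shaft_tip between 0.004 and 0.0105 m and horizontal distance between dial_mid and shaft_tip below 0.004 m and angle between the x axis of dial and the x axis of shaft_tip, either way round below 0.3 rad and angle between dial's own z axis and vertical below 0.12 rad and value of joint shaft above 0.004 m and contact force between the fingers and dial above 2 N and linear speed of dial below 0.02 m/s); the arm keeps its last pose, push and grip.
It fails at once if a jar, the cup or the jug was shifted by more than 20 mm (distance of any of jar_big, jar_small, cup, jug from where it was at the start of the episode above 0.02 m).
It also fails if it takes over 40 s, if anything falls off the work surface, if the arm or the gripper's body presses on something with over 40 N, if the wrist force passes 120 N, or if a joint passes its speed limit or range.

## Working session

There is one attempt and no reset: what is moved stays moved. The work goes in short steps, Python scripts to look and compute and a tool call to move; the robot and the scene stay as the last step left them, time stands still between calls to the robot, and variables do not carry over. Pictures are saved under pics/ and viewed, about 8 in all and at most 12, crops included, and the job is handed in when it is done.

Besides the shell and the picture viewer there is one more tool, called in YAML: its name, and indented under it one key for each argument. move_arm: Moves the arm, as the interface text tells. Its arguments: {"type":"object","properties":{"targets":{"type":"array","items":{"type":"array","items":{"type":"array","items":{"type":"number"}}}},"fingers":{"type":"number"}},"required":["targets"]}

```bash
mkdir -p pics; cat > h.py <<'E'
import numpy as np, cv2
from workcell import sensors, optics, ticket, spotter
def grab(n):
    c=optics.get_calibration(n); p,d=optics.grab_frame(n); return p,d,c
def world(c,d,u,v):
    z=d[v,u]; V=np.linalg.inv(np.array(c["view"]))
    P=np.stack([(u-c["cx"])*z/c["fx"],(v-c["cy"])*z/c["fy"],z,np.ones_like(z)],-1)
    return (P@V.T)[...,:3]
def pix(c,p):
    q=np.array(c["view"])@np.append(p,1); return c["fx"]*q[0]/q[2]+c["cx"],c["fy"]*q[1]/q[2]+c["cy"]
def save(n,p): cv2.imwrite(f"pics/{n}.png",p[...,::-1])
E
python3 - <<'E'
from h import *
for n in ("scene","top"):
    p,d,c=grab(n); save(n,p); 
    for o in ("dial","shaft_tip","base"):
        for r in spotter.spot_in(n,o): print(n,o,np.round(r["centre"],4),round(r["confidence"],2),np.round(pix(c,r["centre"])))
s=sensors.state(); print(s["clock"],s["position"],s["finger_gap"],np.round(s["orientation"],3))
E
```

```text
scene dial [0.5223 0.3105 0.0179] 0.94 [422. 355.]
scene dial [0.4303 0.3267 0.0181] 0.81 [458. 336.]
scene dial [0.5026 0.2106 0.0325] 0.75 [397. 314.]
scene dial [0.6186 0.2328 0.0299] 0.74 [363. 353.]
scene dial [ 0.344  -0.3539  0.1254] 0.35 [292. 108.]
scene base [ 0.597  -0.0206  0.0939] 0.89 [295. 251.]
top dial [0.4213 0.3167 0.0194] 0.96 [158. 293.]
top dial [0.4858 0.2024 0.0302] 0.89 [210. 265.]
top dial [0.604  0.2249 0.0243] 0.83 [204. 215.]
top shaft_tip [ 0.4926 -0.0388  0.1052] 0.56 [318. 259.]
top base [ 0.5549 -0.055   0.0974] 0.83 [326. 232.]
top base [ 0.4887 -0.0427  0.1054] 0.18 [320. 261.]
0.4 [0.2514937  0.62636615 0.23115193] 0.08511773420967847 [[-0.928  0.373 -0.   ]
 [ 0.373  0.928 -0.   ]
 [-0.    -0.    -1.   ]]
```

View pics/scene.png

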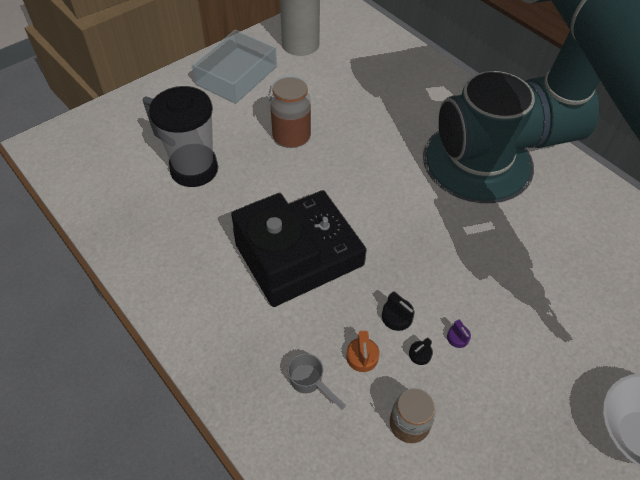

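View pics/top.png

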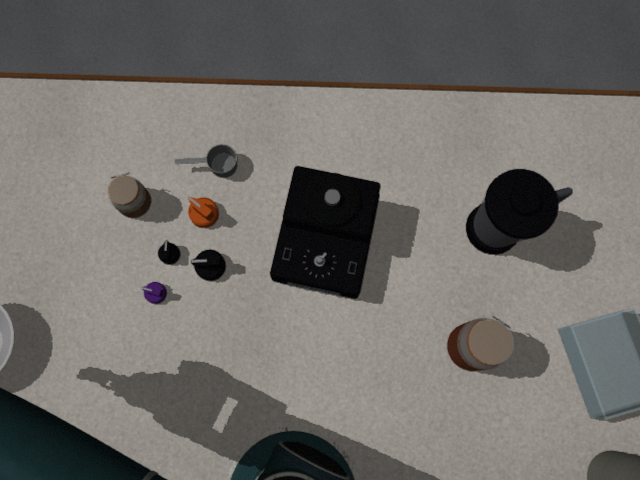

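The candidates are: small black at scene (422,352) / top (169,252), larger black at scene (397,312) / top (209,265), orange at (363,353) and purple at (459,335). The one meant is the small black one, since it is the smaller of the black pair. I'll confirm that in an enlarged crop and measure sizes.

```bash
python3 - <<'E'
from h import *
p,d,c=grab("scene"); save("crop",cv2.resize(p[290:380,350:480],None,fx=6,fy=6,interpolation=cv2.INTER_CUBIC))
for r in spotter.cut_out("scene","dial"):
    v,u=np.nonzero(r["region"]); w=world(c,d,u,v); print(round(r["confidence"],2),u.mean().round(),v.mean().round(),len(u),"zmax",np.percentile(w[:,2],[50,98]).round(4),"ext",np.percentile(w,98,axis=0)-np.percentile(w,2,axis=0))
p,d,c=grab("top")
print(c["fx"],np.round(c["view"],3).tolist())
for (a,b) in ((169,252),(209,265)):
    v,u=np.mgrid[b-16:b+17,a-16:a+17]; w=world(c,d,u.ravel(),v.ravel()); w=w[w[:,2]>.008]; print(w.min(0),w.max(0), w[w[:,2]>w[:,2].max()-.006].mean(0))
w=world(c,d,*[a.ravel() for a in np.mgrid[300:341,240:285]]);
k=w[:,2]>.09; print("shaft",w[k].mean(0),w[:,2].max(),k.sum())
E
```

```text
0.76 397.0 312.0 916 zmax [0.0312 0.0693] ext [0.06091145 0.06006301 0.06655462]
0.74 363.0 353.0 988 zmax [0.0285 0.0683] ext [0.06238598 0.06089572 0.06511917]
0.68 458.0 335.0 470 zmax [0.022  0.0494] ext [0.03962078 0.04385555 0.04843129]
0.62 421.0 352.0 495 zmax [0.0208 0.0494] ext [0.04245521 0.04376002 0.04881146]
0.2 324.0 224.0 133 zmax [0.0835 0.1074] ext [0.02987958 0.02631886 0.03063779]
616.4258048690672 [[0.033, -0.999, 0.0, -0.038], [-0.972, -0.032, -0.234, 0.551], [0.234, 0.007, -0.972, 1.297], [0.0, 0.0, 0.0, 1.0]]
[ 0.23312549 -0.03015719  0.00814579] [0.54421002 0.32559329 1.38982694] [ 0.23312549 -0.03015719  1.38982694]
[ 0.23312549 -0.03015719  0.00819131] [0.52704069 0.23918158 1.38982694] [ 0.23312549 -0.03015719  1.38982694]
shaft [ 0.44872054 -0.03959018  0.31811144] 1.3898269447456455 54
```

View pics/crop.png

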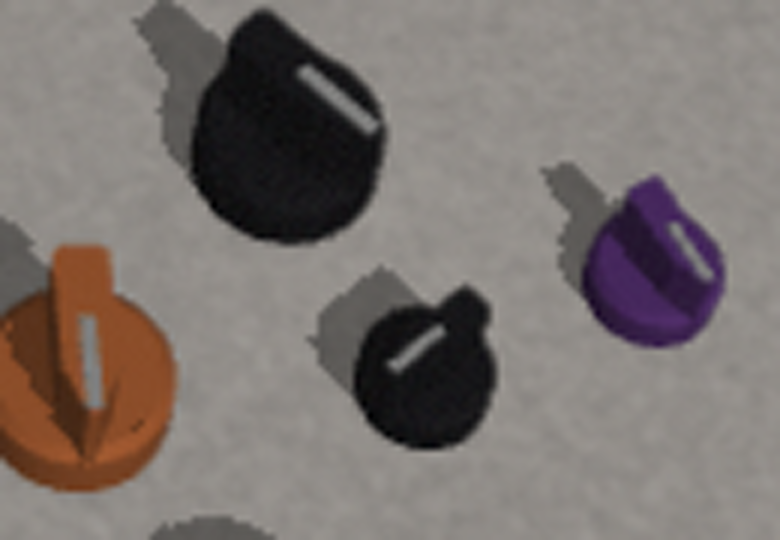

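The crop shows the small black dial at scene pixel (421,352). It is about 42 mm across and 49 mm high, against about 60/69 mm for the other black one, so it is the target. Its white line runs from about (423,345) toward the lower-left, roughly world +x. Next I move above it.

move_arm:
  targets:
    - [[-1, -0.5, 0, 0, 0, 0], [-1, -0.5, 0, 0, 0, 0], [-1, -0.5, 0, 0, 0, 0], [-1, -0.5, 0, 0, 0, 0], [-1, -0.5, 0, 0, 0, 0], [-1, -0.5, 0, 0, 0, 0], [-1, -0.5, 0, 0, 0, 0], [-1, -0.5, 0, 0, 0, 0], [-1, -0.5, 0, 0, 0, 0], [-1, -0.5, 0, 0, 0, 0]]
  fingers: 1

```text
clock: 1.8
position: [0.4099, 0.4463, 0.2319]
orientation: [[-0.927, 0.374, 0.001], [0.374, 0.927, 0.001], [-0.001, 0.001, -1.0]]
wrist_force: [0.3, 0.6, 0.1]
finger_gap: 0.0851
```

move_arm:
  targets:
    - [[-0.95, -0.6, 0, 0, 0, 0], [-0.95, -0.6, 0, 0, 0, 0], [-0.95, -0.6, 0, 0, 0, 0], [-0.95, -0.6, 0, 0, 0, 0], [-0.95, -0.6, 0, 0, 0, 0], [-0.9, -0.6, 0, 0, 0, 0], [0, 0, 0, 0, 0, 0]]

```text
clock: 2.68
position: [0.4935, 0.3261, 0.2324]
orientation: [[-0.926, 0.378, 0.002], [0.378, 0.926, 0.001], [-0.002, 0.002, -1.0]]
wrist_force: [-0.4, 0.1, -0.6]
finger_gap: 0.0851
```

```bash
cat > look.py <<'E'
from h import *
import sys
s=sensors.state(); R=np.array(s["orientation"]); t=np.array(s["position"])
p,d,c=grab("wrist"); save(sys.argv[1],p); np.savez(sys.argv[1],p=p,d=d,view=c["view"],fx=c["fx"],fy=c["fy"],cx=c["cx"],cy=c["cy"],R=R,t=t)
Vi=np.linalg.inv(c["view"]); print("clock",s["clock"],"t",t,"cam in tool",R.T@(Vi[:3,3]-t),"\n",(R.T@Vi[:3,:3]).round(3))
v,u=np.mgrid[:480,:640]; w=world(c,d,u.ravel(),v.ravel()); ok=d.ravel()>0
for n in sys.argv[2:]:
    for r in spotter.cut_out("wrist",n)[:4]:
        m=r["region"].ravel()&ok; print(n,round(r["confidence"],2),"pix",u.ravel()[m].mean().round(),v.ravel()[m].mean().round(),"n",m.sum(),"med",np.median(w[m],0).round(4),"ztop",np.percentile(w[m][:,2],98).round(4))
E
python3 look.py w1 dial
```

```text
clock 2.675 t [0.49352479 0.32606652 0.23237113] cam in tool [ 0.07428428 -0.0005918  -0.14210385] 
 [[-0.001 -0.957 -0.29 ]
 [ 1.    -0.001 -0.   ]
 [-0.    -0.29   0.957]]
dial 0.72 pix 287.0 337.0 n 3258 med [0.603  0.2372 0.0351] ztop 0.0654
dial 0.63 pix 311.0 238.0 n 1564 med [0.5102 0.3053 0.0199] ztop 0.0467
dial 0.6 pix 297.0 152.0 n 1781 med [0.4231 0.326  0.0199] ztop 0.0468
dial 0.59 pix 220.0 252.0 n 3673 med [0.4836 0.2134 0.0284] ztop 0.0664
```

View pics/w1.png

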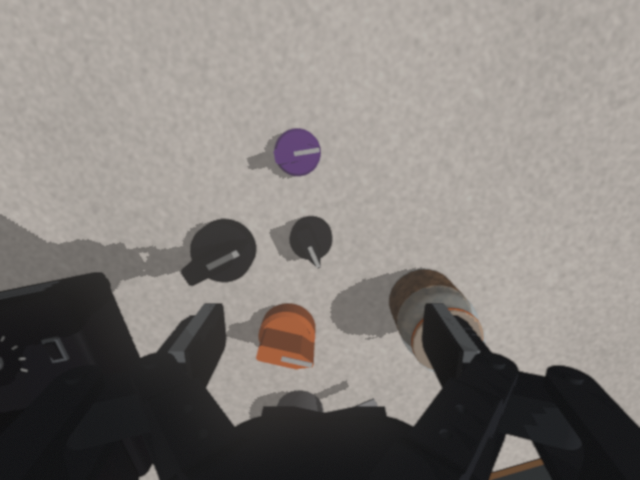

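The wrist view shows the small black dial at (311,238), with the white line from about (309,247) to (319,266). I fit the foot circle and the line direction from depth.

```bash
cat > dial.py <<'E'
from h import *
import sys
from scipy.optimize import least_squares
a=np.load(sys.argv[1]+".npz"); c=dict(view=a["view"],**{k:float(a[k]) for k in("fx","fy","cx","cy")}); d=a["d"];p=a["p"].astype(float)
x0,y0=float(sys.argv[2]),float(sys.argv[3])
v,u=np.mgrid[:480,:640]; w=world(c,d,u.ravel(),v.ravel()); g=p.mean(2).ravel()
near=np.hypot(w[:,0]-x0,w[:,1]-y0)<.036
ft=w[near&(w[:,2]>.016)&(w[:,2]<.024)]
hull=cv2.convexHull(ft[:,:2].astype(np.float32))[:,0]
f=least_squares(lambda q:np.hypot(*(hull-q[:2]).T)-q[2],[x0,y0,.024],loss="soft_l1",f_scale=.001).x
top=near&(w[:,2]>.0425); T=w[top]; m=T[:,:2].mean(0)
W=w[top&(g>90)]; 
print("foot circle",f.round(4),"ntop",len(T),"ztop",np.median(T[:,2]),"top rect",cv2.minAreaRect(T[:,:2].astype(np.float32)),"mean",m)
for n,Q in(("line",W),("top",T)):
    q=Q[:,:2]-Q[:,:2].mean(0); e=np.linalg.svd(q,full_matrices=False)[2][0]; s=q@e; print(n,len(Q),"mean",Q[:,:2].mean(0).round(4),"dir deg",np.degrees(np.arctan2(e[1],e[0])).round(1),"len",np.ptp(s).round(4), "ends",(Q[s.argmin(),:2]).round(4),Q[s.argmax(),:2].round(4))
E
python3 dial.py w1 0.514 0.309
```

```text
foot circle [0.5143 0.3015 0.0238] ntop 972 ztop 0.04670235751939983 top rect ((0.5057642459869385, 0.30502113699913025), (0.025702321901917458, 0.060885097831487656), 63.13671112060547) mean [0.49837305 0.31131464]
line 132 mean [0.5259 0.3015] dir deg -0.5 len 0.025 ends [0.513  0.3016] [0.538  0.3024]
top 972 mean [0.4984 0.3113] dir deg -27.8 len 0.0608 ends [0.4821 0.3256] [0.537  0.2994]
```

```bash
sed -i 's/(w\[:,2\]>.0425)/(w[:,2]>.042)\&(w[:,2]<.05)/' dial.py; python3 dial.py w1 0.514 0.3015
```

```text
foot circle [0.5143 0.3015 0.0238] ntop 516 ztop 0.045461755564750655 top rect ((0.5162107944488525, 0.3015900254249573), (0.04359046369791031, 0.014168649911880493), 0.148379847407341) mean [0.51385544 0.3017201 ]
line 132 mean [0.5259 0.3015] dir deg -0.5 len 0.025 ends [0.513  0.3016] [0.538  0.3024]
top 516 mean [0.5139 0.3017] dir deg 0.3 len 0.0436 ends [0.4944 0.3051] [0.538  0.3024]
```

move_arm:
  targets:
    - [[0, 0, 0.6, 0, 0, -0.065], [0, 0, 0.6, 0, 0, -0.065], [0, 0, 0.6, 0, 0, -0.064], [-0.5, -0.65, 0.5, 0, 0, 0], [-0.5, -0.55, 0.5, 0, 0, 0], [0, 0, 0, 0, 0, 0]]
  fingers: 0.5

```text
clock: 3.52
position: [0.5131, 0.3042, 0.1749]
orientation: [[-1.0, -0.011, 0.002], [-0.011, 1.0, 0.002], [-0.002, 0.002, -1.0]]
wrist_force: [0.2, 0.4, -0.2]
finger_gap: 0.0427
```

```bash
python3 look.py w2; python3 dial.py w2 0.514 0.3015
```

```text
clock 3.525 t [0.51310399 0.30422051 0.17485938] cam in tool [ 0.07452032 -0.00050023 -0.14207359] 
 [[-0.001 -0.957 -0.29 ]
 [ 1.    -0.001  0.   ]
 [-0.001 -0.29   0.957]]
foot circle [0.5145 0.3015 0.0238] ntop 750 ztop 0.04550359271205204 top rect ((0.5161497592926025, 0.30117931962013245), (0.043202176690101624, 0.013345233164727688), 0.81861412525177) mean [0.51366355 0.30137464]
line 187 mean [0.5263 0.3016] dir deg 0.4 len 0.0242 ends [0.5135 0.3028] [0.5378 0.3013]
top 750 mean [0.5137 0.3014] dir deg 1.2 len 0.0432 ends [0.4946 0.2985] [0.5378 0.3013]
```

move_arm:
  targets:
    - [[-0.07, -0.135, 0.9, 0, 0, 0], [0, 0, 1, 0, 0, 0], [0, 0, 1, 0, 0, 0], [0, 0, 1, 0, 0, 0], [0, 0, 1, 0, 0, 0], [0, 0, 1, 0, 0, 0], [0, 0, 1, 0, 0, 0], [0, 0, 0.35, 0, 0, 0], [0, 0, 0, 0, 0, 0]]

```text
clock: 4.7
position: [0.514, 0.3025, 0.0192]
orientation: [[-1.0, -0.011, 0.001], [-0.011, 1.0, 0.002], [-0.001, 0.002, -1.0]]
wrist_force: [-0.2, 0.2, -0.6]
finger_gap: 0.0425
```

move_arm:
  targets:
    - [[0, -0.05, -0.25, 0, 0, 0], [0, 0, 0, 0, 0, 0]]

```text
clock: 4.95
position: [0.5147, 0.3018, 0.026]
orientation: [[-1.0, -0.011, 0.003], [-0.011, 1.0, 0.003], [-0.003, 0.003, -1.0]]
wrist_force: [1.1, 0.3, 1.0]
finger_gap: 0.0428
```

move_arm:
  targets:
    - [[0, 0, 0, 0, 0, 0], [0, 0, 0, 0, 0, 0], [0, 0, 0, 0, 0, 0], [0, 0, 0, 0, 0, 0]]
  fingers: 0

```text
clock: 5.45
position: [0.5152, 0.302, 0.0273]
orientation: [[-1.0, -0.011, 0.005], [-0.011, 1.0, 0.004], [-0.005, 0.004, -1.0]]
wrist_force: [-0.8, 0.3, -0.3]
finger_gap: 0.0126
```

move_arm:
  targets:
    - [[0, 0, -1, 0, 0, 0], [0, 0, -1, 0, 0, 0], [0, 0, -1, 0, 0, 0], [0, 0, -1, 0, 0, 0], [0, 0, -1, 0, 0, 0], [0, -1, -1, 0, 0, 0], [0, -1, -1, 0, 0, 0], [0, -1, -1, 0, 0, 0], [0, -1, -1, 0, 0, 0], [0, -1, -0.5, 0, 0, 0]]

```text
clock: 6.7
position: [0.5151, 0.1946, 0.2318]
orientation: [[-1.0, -0.011, 0.007], [-0.011, 1.0, 0.004], [-0.007, 0.004, -1.0]]
wrist_force: [0.6, -0.5, -0.4]
finger_gap: 0.0127
```

move_arm:
  targets:
    - [[0, -1, 0, 0, 0, 0], [0, -1, 0, 0, 0, 0], [0, -1, 0, 0, 0, 0], [0, -1, 0, 0, 0, 0], [-0.3, -1, 0, 0, 0, 0], [-0.3, -1, 0, 0, 0, 0], [-0.2, -1, 0, 0, 0, 0], [-0.2, -1, 0, 0, 0, 0], [0, -1, 0, 0, 0, 0], [0, -0.5, 0, 0, 0, 0]]

```text
clock: 7.95
position: [0.5351, -0.0111, 0.2318]
orientation: [[-1.0, -0.007, 0.003], [-0.007, 1.0, 0.004], [-0.004, 0.004, -1.0]]
wrist_force: [-0.3, 0.2, 0.1]
finger_gap: 0.0124
```

```bash
python3 look.py w3 shaft_tip dial
python3 - <<'E'
from h import *
for r in spotter.spot_in("wrist","shaft_tip"): print(r)
a=np.load("w3.npz"); c=dict(view=a["view"],**{k:float(a[k]) for k in("fx","fy","cx","cy")}); 
u,v=map(int,pix(c,[.493,-.04,.106])); print(u,v)
v0=max(0,v-60);u0=u-80; print("crop origin",u0,v0); save("w3c",cv2.resize(a["p"][v0:v0+120,u0:u0+160],None,fx=5,fy=5,interpolation=cv2.INTER_CUBIC))
E
```

```text
clock 7.95 t [ 0.5351322  -0.01106828  0.23183227] cam in tool [ 0.07449497 -0.00052079 -0.14213447] 
 [[-0.001 -0.957 -0.29 ]
 [ 1.    -0.001  0.   ]
 [-0.001 -0.29   0.957]]
shaft_tip 0.71 pix 286.0 182.0 n 323 med [ 0.4914 -0.0408  0.1049] ztop 0.1068
dial 0.82 pix 323.0 294.0 n 6276 med [ 0.5227 -0.0118  0.2311] ztop 0.2513
dial 0.76 pix 633.0 110.0 n 474 med [0.4285 0.3026 0.0074] ztop 0.0165
dial 0.75 pix 534.0 284.0 n 3635 med [0.6042 0.2156 0.0279] ztop 0.0656
dial 0.59 pix 536.0 172.0 n 4787 med [0.487  0.1937 0.0287] ztop 0.0667
{'centre': [0.4927, -0.0391, 0.1077], 'confidence': 0.79}
287 184
crop origin 207 124
```

View pics/w3.png

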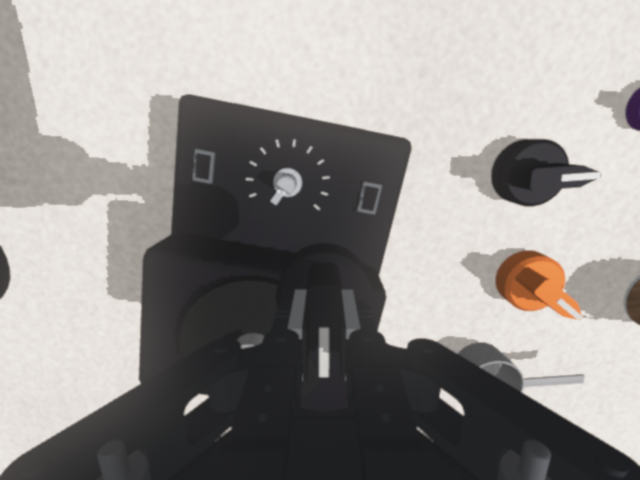

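View pics/w3c.png

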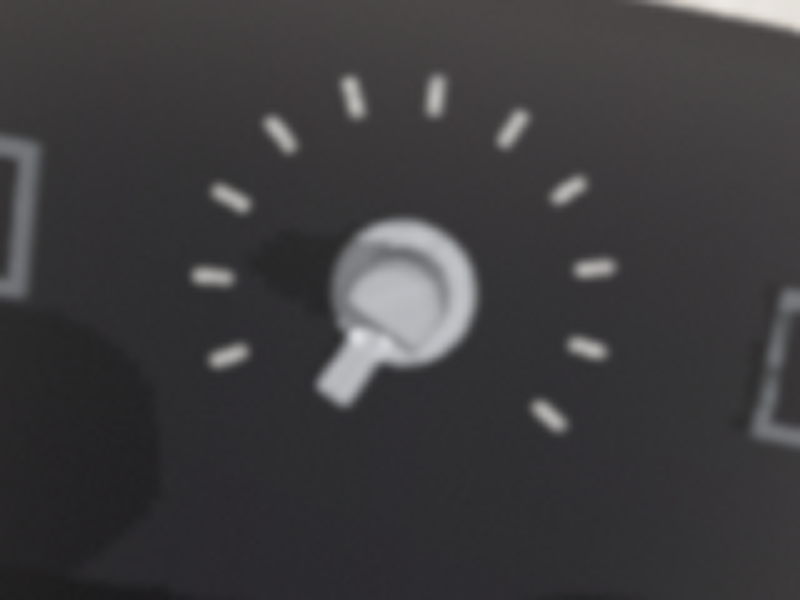

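The crop shows the D-shaft tip at about (287,183) in the full picture, its flat facing the lower-left. The collar tab points to about (274,202), roughly −35° in world. The dial in the hand has its line from (323,330) to (323,378), nose along +x. I compute the angle precisely.

```bash
cat > shaft.py <<'E'
from h import *
import sys
from scipy.optimize import least_squares
a=np.load(sys.argv[1]+".npz"); c=dict(view=a["view"],**{k:float(a[k]) for k in("fx","fy","cx","cy")}); d=a["d"];g=a["p"].astype(float).mean(2).ravel()
x0,y0=float(sys.argv[2]),float(sys.argv[3])
v,u=np.mgrid[:480,:640]; u=u.ravel();v=v.ravel(); w=world(c,d,u,v)
fit=lambda P,r:least_squares(lambda q:np.hypot(*(P-q[:2]).T)-r,[x0,y0],loss="soft_l1",f_scale=.0005).x
near=(np.hypot(w[:,0]-x0,w[:,1]-y0)<.03)&(w[:,2]>.06)&(w[:,2]<.115)
top=w[near&(w[:,2]>.102)]; h=cv2.convexHull(top[:,:2].astype(np.float32))[:,0]
A=fit(h,.0075); print("tip z",np.median(top[:,2]),len(top),"axis",A, "deck z",np.median(w[near&(g<70),2]))
# rays onto plane z of collar
Vi=np.linalg.inv(c["view"]); ray=np.stack([(u-c["cx"])/c["fx"],(v-c["cy"])/c["fy"],np.ones(len(u))],-1)@Vi[:3,:3].T
low=near&(g>110)&(w[:,2]<.095); print("collar z",np.percentile(w[low,2],[10,50,90]).round(4))
for zc in (.081,.084):
    P=(Vi[:3,3]+ray*((zc-Vi[2,3])/ray[:,2])[:,None])[:,:2]; 
    q=P[low]-A; r=np.hypot(*q.T); t=q[(r>.0155)&(r<.0235)]; ang=np.degrees(np.arctan2(t[:,1],t[:,0])); print(zc,len(t),"tab deg",np.median(ang).round(1),ang.std().round(1),"rmax",r[r<.0235].max().round(4))
    L=np.linalg.svd(t-t.mean(0),full_matrices=False)[2][0]; print("  pca",np.degrees(np.arctan2(L[1],L[0])).round(1))
R=a["R"]; print("axis in tool",(R.T@(np.append(A,np.median(top[:,2]))-a["t"])).round(4),"tool x yaw",np.degrees(np.arctan2(R[1,0],R[0,0])).round(2))
E
python3 shaft.py w3 0.4926 -0.0395
python3 - <<'E'
import numpy as np
a=np.load("w2.npz"); print("dial axis at w2 in world .5145 .3015; grip TCP .5152 .3020")
E
```

```text
tip z 0.10512504563596359 260 axis [ 0.49369603 -0.04202013] deck z 0.07946746495921952
collar z [0.0799 0.0823 0.0836]
0.081 66 tab deg -36.0 5.9 rmax 0.0231
  pca 131.8
0.084 61 tab deg -36.0 6.0 rmax 0.0224
  pca 125.3
axis in tool [ 0.0421 -0.0312  0.1264] tool x yaw -179.59
dial axis at w2 in world .5145 .3015; grip TCP .5152 .3020
```

move_arm:
  targets:
    - [[0.1, -0.9, 0, 0, 0, 0], [0.1, -0.9, 0, 0, 0, 0], [0.1, -0.9, 0, 0, 0, 0], [0, 0, 0, 0, 0, 0.08], [0, 0, 0, 0, 0, 0.08], [0, 0, 0, 0, 0, 0.08], [0, 0, 0, 0, 0, 0.08], [0, 0, 0, 0, 0, 0]]

```text
clock: 9.15
position: [0.5287, -0.071, 0.2317]
orientation: [[-0.795, 0.606, 0.004], [0.606, 0.795, 0.004], [-0.001, 0.006, -1.0]]
wrist_force: [0.2, -0.1, -0.8]
finger_gap: 0.0129
```

```bash
python3 look.py w4 shaft_tip; python3 shaft.py w4 0.4937 -0.0405
python3 - <<'E'
from h import *
from scipy.optimize import least_squares
a=np.load("w4.npz"); c=dict(view=a["view"],**{k:float(a[k]) for k in("fx","fy","cx","cy")})
u,v=map(int,pix(c,[.493,-.04,.106])); v0=max(0,v-45);u0=u-80; print("crop origin",u0,v0)
save("w4c",cv2.resize(a["p"][v0:v0+120,u0:u0+160],None,fx=5,fy=5,interpolation=cv2.INTER_CUBIC))
E
```

```text
clock 9.15 t [ 0.52867952 -0.07100087  0.2316989 ] cam in tool [ 0.07410941 -0.00061704 -0.14210821] 
 [[-0.001 -0.957 -0.29 ]
 [ 1.    -0.001 -0.   ]
 [ 0.    -0.29   0.957]]
tip z 0.10516921758563336 259 axis [ 0.49353492 -0.04212233] deck z 0.07948178476222584
collar z [0.0799 0.0824 0.0835]
0.081 68 tab deg -35.8 5.9 rmax 0.0231
  pca -23.7
0.084 68 tab deg -35.8 6.0 rmax 0.0226
  pca -23.7
axis in tool [0.0455 0.001  0.1265] tool x yaw 142.69
crop origin 247 133
```

View pics/w4c.png

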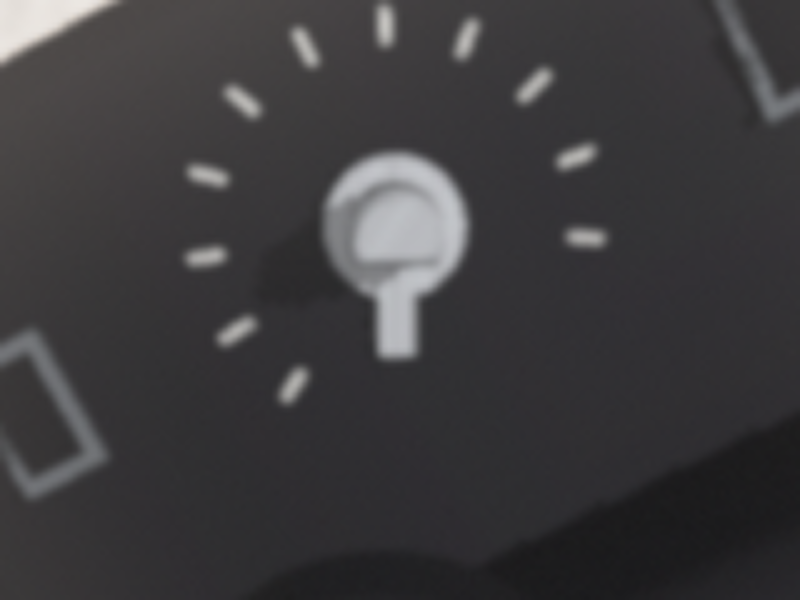

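The tab (crop 398,285–355) and the flat's edge (355–440,262) are square to the image, so tool and shaft are aligned within about 1°. Next I measure the held dial's white line and the shaft in tool coordinates, in the same picture.

```bash
python3 - <<'E'
from h import *
for n in("w3","w4"):
    a=np.load(n+".npz"); c=dict(view=a["view"],**{k:float(a[k]) for k in("fx","fy","cx","cy")}); d=a["d"];g=a["p"].astype(float).mean(2)
    v,u=np.mgrid[:480,:640]; w=world(c,d,u.ravel(),v.ravel()); q=(w-a["t"])@a["R"]
    m=(abs(q[:,1])<.01)&(q[:,2]>-.03)&(q[:,2]<.03)&(d.ravel()>0)&(q[:,0]<.03)&(q[:,0]>-.03)
    L=m&(g.ravel()>80)&(abs(u.ravel()-323)<14); Q=q[L]; print(n,"line px u",u.ravel()[L].min(),u.ravel()[L].max(),"v",v.ravel()[L].min(),v.ravel()[L].max(),"tool mean",Q.mean(0).round(4),"x range",Q[:,0].min().round(4),Q[:,0].max().round(4),"slope",np.degrees(np.polyfit(Q[:,0],Q[:,1],1)[0]).round(2))
    # foot front edge: upper-surface of foot z~ tool
    F=q[(d.ravel()>0)&(abs(q[:,1])<.03)&(abs(q[:,0])<.03)&(q[:,2]>0.0)&(q[:,2]<.012)]; print(" foot top n",len(F),"ztool",np.median(F[:,2]).round(4),"xmax",F[:,0].max().round(4),"y",F[:,1].min().round(4),F[:,1].max().round(4))
    if len(F)>20:
        from scipy.optimize import least_squares
        h=cv2.convexHull(F[:,:2].astype(np.float32))[:,0]; h=h[h[:,0]>.005]; print(" foot circle in tool",least_squares(lambda s:np.hypot(*(h-s).T)-.0238,[0,0],loss="soft_l1",f_scale=.0005).x.round(4))
a=np.load("w4.npz");c=dict(view=a["view"],**{k:float(a[k]) for k in("fx","fy","cx","cy")}); Vi=np.linalg.inv(c["view"])
def onz(U,V,z):
    r=Vi[:3,:3]@[(U-c["cx"])/c["fx"],(V-c["cy"])/c["fy"],1]; P=Vi[:3,3]+r*(z-Vi[2,3])/r[2]; return a["R"].T@(P-a["t"])
o=(247-.0,133)
for nm,x,y,z in(("flat",398,262,.1055),("rear",398,182,.1055),("left",355,235,.1055),("right",441,235,.1055),("tabend",397,357,.082),("collar top",396,152,.083),("collar L",323,227,.083),("collar R",469,227,.083)): print(nm,onz(o[0]+x/5-.4,o[1]+y/5-.4,z).round(4))
E
```

```text
w3 line px u 318 329 v 327 377 tool mean [-0.011  -0.0006 -0.0188] x range -0.0243 0.0015 slope -0.07
 foot top n 2458 ztool 0.008 xmax 0.0248 y -0.0244 0.0232
 foot circle in tool [ 0.0009 -0.0006]
w4 line px u 319 328 v 327 377 tool mean [-0.0109 -0.0007 -0.0188] x range -0.0241 0.0011 slope 0.03
 foot top n 2452 ztool 0.008 xmax 0.0243 y -0.0247 0.023
 foot circle in tool [ 0.0005 -0.0007]
flat [0.042  0.0014 0.1262]
rear [0.0544 0.0014 0.1262]
left [ 0.0462 -0.0054  0.1261]
right [0.0462 0.0082 0.1262]
tabend [0.0227 0.0014 0.1497]
collar top [0.0577 0.0012 0.1487]
collar L [ 0.0453 -0.0112  0.1486]
collar R [0.0452 0.0137 0.1488]
```

move_arm:
  targets:
    - [[0.75, 0.03, 0, 0, 0, 0], [0.75, 0.03, 0, 0, 0, 0], [0.75, 0.03, 0, 0, 0, 0], [0, 0, 1, 0, 0, 0], [0, 0, 1, 0, 0, 0], [0, 0, 1, 0, 0, 0], [0, 0, 0.5, 0, 0, 0], [0, 0, 0, 0, 0, 0]]

```text
clock: 10.25
position: [0.4906, -0.0399, 0.1549]
orientation: [[-0.801, 0.599, 0.001], [0.599, 0.801, 0.004], [0.001, 0.004, -1.0]]
wrist_force: [0.2, 0.1, -0.8]
finger_gap: 0.0125
```

```bash
cat > rel.py <<'E'
from h import *
a=np.load("w4.npz"); G=a["t"]+a["R"]@[.0456,.0013,.1262]
s=sensors.state(); R=np.array(s["orientation"]); e=R.T@(G-s["position"])-[.0007,-.00065,.028]
print("clock",s["clock"],"to go in tool",e.round(4),"scale",(e/.02).round(3),"yaw",np.degrees(np.arctan2(R[1,0],R[0,0])).round(2),"tilt",R[:,2].round(4),"F",np.round(s["wrist_force"],1),"TCP",np.round(s["position"],4),"gap",s["finger_gap"])
E
python3 rel.py
```

```text
clock 10.25 to go in tool [-0.0044  0.0007  0.0214] scale [-0.219  0.034  1.069] yaw 143.22 tilt [ 0.0015  0.0044 -1.    ] F [ 0.2  0.1 -0.8] TCP [ 0.4906 -0.0399  0.1549] gap 0.012488359700400069
```

move_arm:
  targets:
    - [[-0.2, 0.03, 0.2, 0, 0, 0.004], [0, 0, 0, 0, 0, 0]]

```text
clock: 10.5
position: [0.495, -0.0421, 0.1513]
orientation: [[-0.796, 0.606, 0.002], [0.606, 0.796, 0.004], [0.001, 0.005, -1.0]]
wrist_force: [-0.5, 0.8, -0.2]
finger_gap: 0.0127
```

```bash
python3 rel.py
```

```text
clock 10.5 to go in tool [ 0.0005 -0.0001  0.0178] scale [ 0.023 -0.006  0.891] yaw 142.71 tilt [ 0.0024  0.0043 -1.    ] F [-0.5  0.8 -0.2] TCP [ 0.495  -0.0421  0.1513] gap 0.012695545915829002
```

move_arm:
  targets:
    - [[0.02, 0, 0.3, 0, 0, 0], [0, 0, 0.3, 0, 0, 0], [0, 0, 0.15, 0, 0, 0], [0, 0, 0, 0, 0, 0]]

```text
clock: 11.0
position: [0.4949, -0.0418, 0.1359]
orientation: [[-0.796, 0.606, 0.003], [0.606, 0.796, 0.004], [-0.0, 0.005, -1.0]]
wrist_force: [-0.1, -0.3, -0.6]
finger_gap: 0.0125
```

```bash
python3 rel.py
```

```text
clock 11.0 to go in tool [ 0.0003 -0.0003  0.0024] scale [ 0.014 -0.013  0.119] yaw 142.71 tilt [ 0.0033  0.0042 -1.    ] F [-0.1 -0.3 -0.6] TCP [ 0.4949 -0.0418  0.1359] gap 0.012532980918978165
```

move_arm:
  targets:
    - [[0.015, -0.015, 0.15, 0, 0, 0], [0, 0, 0.15, 0, 0, 0], [0, 0, 0.1, 0, 0, 0]]

```text
clock: 11.38
position: [0.4946, -0.0418, 0.1277]
orientation: [[-0.796, 0.606, 0.004], [0.606, 0.796, 0.004], [-0.001, 0.006, -1.0]]
wrist_force: [0.1, 0.1, -0.1]
finger_gap: 0.0128
```

```bash
python3 rel.py
```

```text
clock 11.375 to go in tool [ 0.0001 -0.     -0.0058] scale [ 0.004 -0.002 -0.29 ] yaw 142.71 tilt [ 0.0039  0.0041 -1.    ] F [ 0.1  0.1 -0.1] TCP [ 0.4946 -0.0418  0.1277] gap 0.012810843749189869
```

It is 6 mm past the tip height with no force, so the dial is sliding on. I continue down.

move_arm:
  targets:
    - [[0, 0, 0.15, 0, 0, 0], [0, 0, 0.15, 0, 0, 0], [0, 0, 0.1, 0, 0, 0]]

```text
clock: 11.75
position: [0.4946, -0.0418, 0.1191]
orientation: [[-0.796, 0.606, 0.004], [0.606, 0.796, 0.004], [-0.001, 0.006, -1.0]]
wrist_force: [0.6, 0.6, -0.3]
finger_gap: 0.0125
```

```bash
python3 rel.py
```

```text
clock 11.75 to go in tool [ 0.     -0.     -0.0144] scale [ 0.002 -0.    -0.72 ] yaw 142.71 tilt [ 0.0038  0.0041 -1.    ] F [ 0.6  0.6 -0.3] TCP [ 0.4946 -0.0418  0.1191] gap 0.012490847441922946
```

move_arm:
  targets:
    - [[0, 0, 0.1, 0, 0, 0], [0, 0, 0.1, 0, 0, 0], [0, 0, 0.05, 0, 0, 0]]

```text
clock: 12.12
position: [0.4948, -0.0418, 0.1145]
orientation: [[-0.796, 0.606, 0.004], [0.606, 0.796, 0.004], [-0.001, 0.006, -1.0]]
wrist_force: [-3.1, 1.1, 5.6]
finger_gap: 0.0124
```

```bash
python3 rel.py
```

```text
clock 12.125 to go in tool [ 0.0002 -0.0001 -0.019 ] scale [ 0.01  -0.004 -0.948] yaw 142.72 tilt [ 0.0043  0.004  -1.    ] F [-3.1  1.1  5.6] TCP [ 0.4948 -0.0418  0.1145] gap 0.012410155322602295
```

move_arm:
  targets:
    - [[0, 0, 0.08, 0, 0, 0], [0, 0, 0.08, 0, 0, 0], [0, 0, 0.03, 0, 0, 0]]

```text
clock: 12.5
position: [0.4949, -0.0418, 0.112]
orientation: [[-0.796, 0.606, 0.005], [0.606, 0.796, 0.004], [-0.001, 0.006, -1.0]]
wrist_force: [-4.7, 0.1, 7.5]
finger_gap: 0.0125
```

```bash
python3 rel.py
```

```text
clock 12.5 to go in tool [ 0.0003 -0.0001 -0.0215] scale [ 0.014 -0.006 -1.073] yaw 142.72 tilt [ 0.0048  0.0039 -1.    ] F [-4.7  0.1  7.5] TCP [ 0.4949 -0.0418  0.112 ] gap 0.012460563259868114
```

move_arm:
  targets:
    - [[0.02, -0.015, 0.08, 0, 0, 0], [0, 0, 0.04, 0, 0, 0]]

```text
clock: 12.75
position: [0.4949, -0.0418, 0.111]
orientation: [[-0.796, 0.606, 0.006], [0.606, 0.796, 0.004], [-0.003, 0.007, -1.0]]
wrist_force: [-5.1, -0.3, 9.5]
finger_gap: 0.0125
```

```bash
python3 rel.py; python3 look.py w5 dial | tail -4; python3 - <<'E'
from h import *
a=np.load("w5.npz"); c=dict(view=a["view"],**{k:float(a[k]) for k in("fx","fy","cx","cy")}); d=a["d"]
v,u=np.mgrid[:480,:640]; q=(world(c,d,u.ravel(),v.ravel())-a["t"])@a["R"]
F=q[(d.ravel()>0)&(abs(q[:,1])<.03)&(abs(q[:,0])<.03)&(q[:,2]>0.0)&(q[:,2]<.012)]; print("foot top tool z",np.median(F[:,2]),"xmax",F[:,0].max())
s=sensors.state(); print(s["clock"],s["wrist_force"],s["position"])
E
```

```text
clock 12.75 to go in tool [ 0.0003 -0.0001 -0.0225] scale [ 0.014 -0.005 -1.123] yaw 142.72 tilt [ 0.0064  0.0037 -1.    ] F [-5.1 -0.3  9.5] TCP [ 0.4949 -0.0418  0.111 ] gap 0.012487406713977097
 [ 1.    -0.001 -0.   ]
 [ 0.    -0.29   0.957]]
dial 0.89 pix 606.0 34.0 n 4746 med [0.4881 0.1762 0.0243] ztop 0.0431
dial 0.84 pix 323.0 295.0 n 6263 med [ 0.4842 -0.036   0.1116] ztop 0.1305
foot top tool z 0.007971928154251351 xmax 0.024408175747362006
12.85 [-4.0448932   0.75751447  9.82581591] [ 0.49485168 -0.0418449   0.11103829]
```

View pics/w5.png

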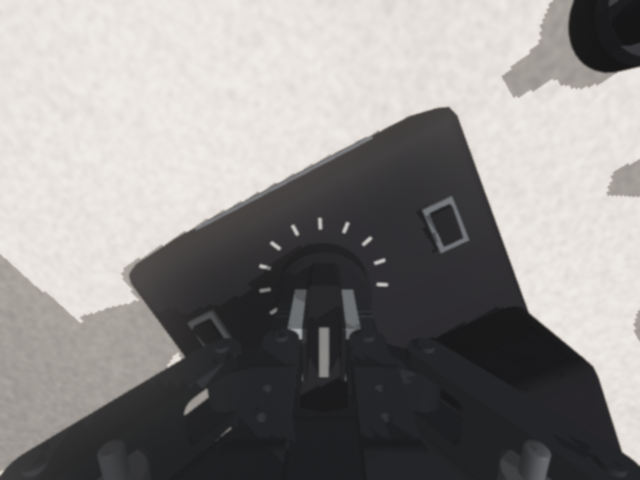

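The picture shows the dial seated on the deck inside the tick ring (centre about 322,285) and still in the fingers. Foot height in the grip is unchanged, so it has not slipped, and the spring force of about 9.7 N means about 6.5 mm pressed.

```bash
python3 -c "
from h import *
print(ticket.hand_in()); s=sensors.state(); print(s['clock'],s['wrist_force'],s['position'])"
```

```text
the job is handed in; nothing more can be done
None
the job is handed in; nothing more can be done
```

I picked up the small black dial, turned it about 37° clockwise to match the shaft's flat, slid it onto the shaft and pressed it down. I handed the job in at about 12.9 s on the robot's clock, still gripping it.

**Last checks before hand-in:**
- **Insertion:** The dial slid 14 mm past the tip height with no noticeable force. Force then rose the way the spring should.
- **Press:** The wrist read 9.5–9.8 N upward, which by the spring's figures is about 6.5 mm of the 7 mm travel. The measured tool height came out slightly deeper, at about 7–7.5 mm, so the shaft is probably at or very near its bottom stop.
- **Grip:** The fingers were still closed on the bar with a 12.5 mm gap. The foot sat at the same height in the fingers as before the press, so the dial had not slipped.
- **Alignment:** The dial's axis was within about 0.5 mm of the measured shaft axis, tilt was under 0.01 rad, and the flats matched to about 1–2°.

**One reading was off:** a steady sideways force of 4–5 N remained on the tool, so the bore was probably leaning lightly on the shaft. A small correction did not remove it.

I did not check the final shaft and bystander positions after hand-in. The arm never came near the jars, the cup or the jug.

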